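Hold the scattering-cell lid at its balance point for fitting the stay

TASK

I am about to fit the stay to the hinged lid of the small grey enclosure: tip its four brass thumb nuts out of the steel beaker into the parts tray and stand the empty beaker upright on the bench again. Then lift the lid by its bow handle to its balance point, where its weight stands right over the hinge and it wants to fall neither shut nor open, and finish holding the handle there with the lid still, so that I can pin the stay. Never let the lid drop shut or go over backwards, and leave the other things on the bench where they are.

Things in the scene. Friction and masses are not known exactly. Their poses are not given: they have to be found in the camera images.
- beaker: plain steel beaker, open at the top, 70 mm high, outside diameter 51 mm at the foot widening to 56 mm near the top and 58 mm at the rim; wall 2.5 mm, bottom 3 mm, about 90 g. Stands upright, loose, the four nuts in it. Origin at the centre of its underside, z axis up through its mouth. For the nuts to slide out, tip it well past level (120 degrees from upright is ample).
- parts_tray: shallow grey open tray, 84 (x) x 118 (y) x 24 mm high, walls and floor 2 mm, one 20 mm high cross wall at y = +9 mm; loose, 60 g. Origin at the centre of its underside. Nuts may lie in either compartment. Of beaker and tray, one stands in front of the laptop, the other to the right of the laptop; which is where varies.
- nut1: one of four equal brass knurled thumb nuts, head 20 mm diameter x 7.5 mm with a 13 mm collar 4 mm high on it, 18 g; origin at the centre of the head's flat face, z axis through the collar. Starts in the beaker.
- nut2: one of four equal brass knurled thumb nuts, head 20 mm diameter x 7.5 mm with a 13 mm collar 4 mm high on it, 18 g; origin at the centre of the head's flat face, z axis through the collar. Starts in the beaker.
- nut3: one of four equal brass knurled thumb nuts, head 20 mm diameter x 7.5 mm with a 13 mm collar 4 mm high on it, 18 g; origin at the centre of the head's flat face, z axis through the collar. Starts in the beaker.
- nut4: one of four equal brass knurled thumb nuts, head 20 mm diameter x 7.5 mm with a 13 mm collar 4 mm high on it, 18 g; origin at the centre of the head's flat face, z axis through the collar. Starts in the beaker.
- enclosure: grey metal box, 120 (x) x 170 (y) x 50 mm high, fixed to the bench, hose ports at its sides; closed by a 28 mm deep lid (its top 80 mm above the bench). A black sensor barrel, 46 mm diameter, 70 mm high, stands on the middle of the lid on a 4 mm flange. Origin at the centre of its underside; x to the back (hinge side), the front with the handle faces -x, z up.
- lid (a joint): opening of the lid about its back hinge, rad: 0 closed, grows as the front swings up and back, stop at 1.95. Hinge nearly frictionless; lid, handle and barrel weigh 0.66 kg, centre of mass 71 mm in front of and 35 mm above the hinge line when closed: the lid balances at 1.12 rad (64 degrees), short of upright because of the barrel; below that it falls shut, above it falls open.
- lid_hinge (a point): middle of the hinge line, 66 mm behind the enclosure's origin and 52 mm above the bench; axes as the enclosure; the hinge runs along y.
- lid_handle: aluminium bow handle on the lid's front face: round bar, 10 mm diameter, parallel to the hinge, 84 mm straight, on two legs 100 mm apart reaching 38 mm forward from the face. Origin on the hinge line (as lid_hinge), turns with the lid; in its axes the bar's middle is at (-0.165, 0, 0.014). The bar can turn between finger pads, so the gripper can stay pointing down all through the swing.
- lid_bar (a point): middle of the bow handle's bar, on its axis: 165 mm in front of the hinge line and 66 mm above the bench when closed; y along the bar.
- lid_stay: slotted flat steel lid stay, 136 x 16 x 4 mm, lying flat on the bench in front of the enclosure (a bystander: it is fitted later by the person); origin at the centre of its underside
- mouse: black computer mouse, 105 x 58 x 36 mm, near the laptop (bystander); origin under its centre
- timer: white bench timer standing on its edge, 18 x 62 x 58 mm, on the right by the big instrument (bystander); origin under its centre
- capsule: pale capsule filter with two hose tails, 49 x 94 x 46 mm, at the right front (bystander); origin under its centre

How it is judged (in metres and radians):
On the way, in this order (a step that is already met when the one before it is completed fails the run):
1. all four nuts have been tipped into the parts tray (x of nut1 in the frame of parts_tray between -0.04 and 0.04 m and y of nut1 in the frame of parts_tray between -0.057 and 0.057 m and z of nut1 in the frame of parts_tray between -0.002 and 0.03 m and x of nut2 in the frame of parts_tray between -0.04 and 0.04 m and y of nut2 in the frame of parts_tray between -0.057 and 0.057 m and z of nut2 in the frame of parts_tray between -0.002 and 0.03 m and x of nut3 in the frame of parts_tray between -0.04 and 0.04 m and y of nut3 in the frame of parts_tray between -0.057 and 0.057 m and z of nut3 in the frame of parts_tray between -0.002 and 0.03 m and x of nut4 in the frame of parts_tray between -0.04 and 0.04 m and y of nut4 in the frame of parts_tray between -0.057 and 0.057 m and z of nut4 in the frame of parts_tray between -0.002 and 0.03 m), for 0.2 s.
2. the beaker stands upright on the bench, outside the tray, let go (angle between beaker's own z axis and vertical below 0.1 rad and height (world z) of beaker below 0.004 m and horizontal distance between beaker and parts_tray above 0.065 m and contact force between the fingers and beaker below 0.1 N and linear speed of beaker below 0.03 m/s), for 0.2 s.
At the end, for the whole second after the job is handed in: The lid is held still by its bow handle at its balance point, 1.12 rad open within 0.08 rad, by the fingers (more than 1 N) and nothing propping it; the four nuts lie in the tray and the beaker stands upright (within 0.1 rad), let go, on the bench outside the tray (all of step 1 and all of step 2 and value of joint lid between 1.04 and 1.2 rad and velocity of joint lid between -0.05 and 0.05 rad/s and contact force between the fingers and lid_handle above 1 N and contact force between enclosure and beaker below 0.2 N and contact force between enclosure and parts_tray below 0.2 N and contact force between enclosure and lid_stay below 0.2 N); the arm keeps its last pose, push and grip.
It fails at once if the lid goes over backwards past its balance point (beyond 1.45 rad) (value of joint lid above 1.45 rad).
It fails at once if the lid drops shut (faster than 2.5 rad/s) (velocity of joint lid below -2.5 rad/s).
It fails at once if the stay, mouse, timer or capsule filter is moved from its place (more than 40 mm) (distance of any of lid_stay, mouse, timer, capsule from where it was at the start of the episode above 0.04 m).
It also fails if it takes over 72 s, if anything falls off the work surface, if the arm or the gripper's body presses on something with over 40 N, if the wrist force passes 120 N, or if a joint passes its speed limit or range.

ROBOT

A 7-joint arm with a two-finger parallel gripper is mounted at the origin on a cart in front of the work surface, level with it; the furniture and walls round the work are solid. World frame = base frame: x ahead of the robot, y to its left, z up, the work surface at z = 0. Lengths are in mm, angles in rad, forces in N, time in s.
With the tool pointing down it reaches from about 400 to 850 mm from the base axis. Payload 6.9 kg.
Tool frame: the origin (TCP) lies between the finger pads; the fingertips stand bot.finger_overhang ahead of it and the grasp point (between the pads) lies 5 mm behind it (bot.finger_overhang is the distance from the TCP to the fingertips, in mm); z points along the fingers, y is the line along which they close (so a half turn about z gives the same grasp; the last joint's range is limited). The gripper opens to 85 mm and grips with 20 to 120 N. Pads are 22 mm wide; open, the fingers measure 114 mm over their backs; the gripper's body (76 mm by 85 mm) begins 54 mm behind the grasp point. The pads swing forward as they close: fully open they stand 13 mm farther back than shut.
Start: joints at [-1.198, 0.507, -0.238, 1.5, 0.126, 1.149, -0.155], TCP at [165.401, 602.706, 245.275] pointing down, gripper open.
Joint ranges: [-3.08, 3.08], [-0.24, 2.05], [-1.43, 1.35], [0, 2.5], [-1.52, 4.66], [0.17, 1.96], [-2.89, 2.89]. Speed limits (rad/s): [2.39, 2.39, 3.14, 3.14, 3.14, 3.14, 3.14].

INTERFACE

Orientations are given as a rotation vector (axis times angle).
In Python, from cell import monitor, snapshot, bot gives the robot as it stands.
- The arm moves only by the tool drive_tool, never from a script. Its argument "rows" is a list of rows, each an object of numbers: "jaw": the opening, from 0 (shut) to 1 (fully open); "tx", "ty", "tz": the shift along the tool's x, y, z in mm; "rx", "ry", "rz": the turn, a rotation vector about the tool's x, y, z in degrees. A call has 1 to 12 rows; each row is the pose to reach, as a shift and turn from the pose commanded when the call began, along the tool's axes at that moment; what a row does not reach only later rows make up. A row lasts 1/8 s, in which the tool goes at most 62.5 mm and 10.7 degrees, less where a joint would pass 70% of its speed; a pose out of reach is approached as far as the arm can. A call with a gripper value outside its range is refused whole. The fingers move at their own pace and stop on an object; the grip force is fixed at half the most. Time passes only in rows, so rows that repeat a pose let the fingers close. It gives the time, the measured TCP pose, the force, the opening and the grip force at its end, in the units of the state.
- monitor.get_state(): the state, without advancing time (a new reading comes with each control period).
- snapshot(name): name is "side" or "top"; returns a dict with "image" (384x512x3 uint8, blue, green, red), "depth" (384x512 float32, mm along the optical axis (not along the pixel's ray), 0 where there is no reading), "fx", "fy", "cx", "cy" (pixels), "extrinsics" (4x4, takes a point from camera to world coordinates). Camera axes: x right, y down, z forward; pixel columns grow to the right and rows downward; lengths in mm; the calibration is good to about 2 mm. A picture is of the moment at which its call begins.
- bot.close_job(): hands the job in; it is judged then, once.
The state is a dict: "t": time; "joint_pos": joint angles; "dq": joint speeds; "joint_efforts": joint torques, N m; "tool_pos": TCP position; "ee_rot": TCP orientation; "ft_force": force on the tool from outside, world axes, zero at the start; "ft_torque": the same for the moment, N m; "grip_width": finger opening in mm; "finger_force": force on a finger pad.
Only numpy, scipy, OpenCV 4.12 (cv2) and the standard library are available. Lean on these libraries where they do the work, as an engineer would, in place of code of your own. Each camera call takes 0.05 s, during which the arm holds its last target. There are 200 camera calls.

## Working session

There is one attempt and no reset: what is moved stays moved. The work goes in short steps, Python scripts to look and compute and a tool call to move; the robot and the scene stay as the last step left them, time stands still between calls to the robot, and variables do not carry over. Pictures are saved under pics/ and viewed, at most 10 in all, crops included, and the job is handed in when it is done.

Besides the shell and the picture viewer there is one more tool, called after ">>>" as name(argument=value, ...) on one line, values as JSON. drive_tool: Moves the arm, as the interface text tells. Its arguments: {"type":"object","properties":{"rows":{"type":"array","items":{"type":"object","properties":{"jaw":{"type":"number"},"tx":{"type":"number"},"ty":{"type":"number"},"tz":{"type":"number"},"rx":{"type":"number"},"ry":{"type":"number"},"rz":{"type":"number"}}}}},"required":["rows"]}

```bash
mkdir -p pics; cat > h.py <<'E'
import numpy as np, cv2
from scipy.spatial.transform import Rotation as R
from cell import monitor, snapshot, bot
def pts(s):
    d=s["depth"]; v,u=np.indices(d.shape)
    P=np.stack([(u-s["cx"])/s["fx"]*d,(v-s["cy"])/s["fy"]*d,d,np.ones_like(d)],-1)
    W=(P@np.array(s["extrinsics"]).T)[...,:3]; W[d==0]=np.nan
    return W
def st():
    s=monitor.get_state(); print({k:np.round(s[k],3).tolist() for k in("t","joint_pos","tool_pos","ee_rot","ft_force","grip_width","finger_force")}); return s
E
python3 - <<'E'
from h import *
st(); print(bot.finger_overhang)
for n in("side","top"):
    s=snapshot(n); cv2.imwrite(f"pics/{n}0.png",s["image"]); np.save(f"{n}0.npy",pts(s)); print(np.round(s["extrinsics"],3).tolist(),s["fx"])
s=monitor.get_state(); print(R.from_rotvec(s["ee_rot"]).as_matrix().round(3))
E
```

```text
{'t': 0.0, 'joint_pos': [-1.198, 0.508, -0.238, 1.501, 0.126, 1.149, -0.155], 'tool_pos': [165.314, 602.22, 244.416], 'ee_rot': [-0.419, -3.113, 0.003], 'ft_force': [0.706, -0.062, -0.537], 'grip_width': 85.301, 'finger_force': 0.0}
14.0
[[0.971, -0.157, 0.181, 263.404], [-0.239, -0.672, 0.701, -1061.758], [0.011, -0.723, -0.69, 1080.443], [0.0, 0.0, 0.0, 1.0]] 473.46549459598566
[[0.016, -0.996, 0.087, 387.011], [-1.0, -0.017, -0.008, -32.254], [0.009, -0.087, -0.996, 1531.473], [0.0, 0.0, 0.0, 1.0]] 402.1220976753784
[[-0.964  0.265 -0.   ]
 [ 0.265  0.964 -0.002]
 [-0.    -0.002 -1.   ]]
```

View pics/side0.png

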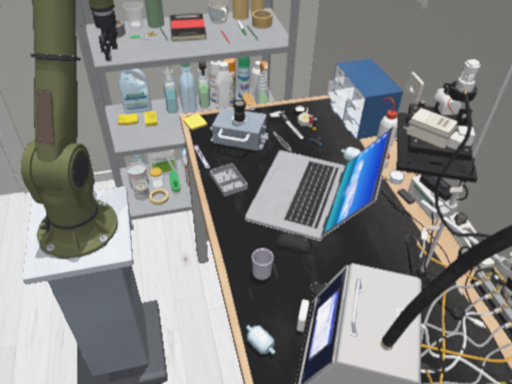

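View pics/top0.png

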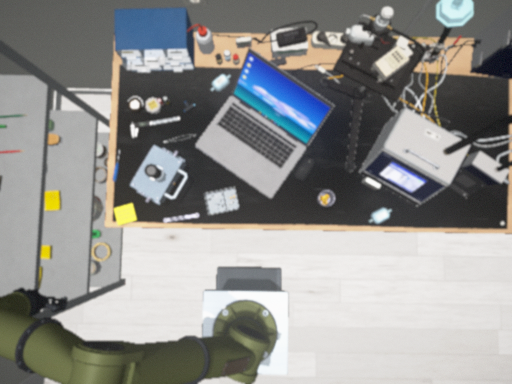

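The side view shows the beaker at (262,263), the tray at (229,179), the enclosure at (240,128) and the capsule at (260,340). In the top view the beaker is at (326,198), the tray at (222,200), the enclosure at (158,172), its handle bar near (177,186), and the stay at (182,217).

```bash
python3 - <<'E'
from h import *
T=np.load("top0.npy"); S=np.load("side0.npy")
f=lambda W,u,v:np.round(W[v,u],0).tolist()
for n,W,l in(("top",T,[(326,198),(222,200),(158,172),(153,170),(182,217),(177,185),(183,176),(380,215),(305,168)]),("side",S,[(262,263),(229,179),(240,128),(239,108)])):
    for p in l: print(n,p,f(W,*p))
def box(W,x0,x1,y0,y1,z0,z1):
    m=(W[...,0]>x0)&(W[...,0]<x1)&(W[...,1]>y0)&(W[...,1]<y1)&(W[...,2]>z0)&(W[...,2]<z1); return W[m]
def rect(n,q):
    print(n,len(q),q.min(0).round(),q.max(0).round(),np.median(q,0).round(), [np.round(a,1) for a in cv2.minAreaRect(q[:,:2].astype(np.float32))[:2]],round(cv2.minAreaRect(q[:,:2].astype(np.float32))[2],1))
b=T[198,326]; t=T[200,222]; e=T[172,158]
for n,W in(("top",T),("side",S)):
    rect(n+" beaker rim",box(W,b[0]-60,b[0]+60,b[1]-60,b[1]+60,55,90))
    rect(n+" tray",box(W,t[0]-90,t[0]+90,t[1]-85,t[1]+85,10,40))
    rect(n+" lid",box(W,e[0]-130,e[0]+130,e[1]-130,e[1]+130,70,90))
    rect(n+" barrel",box(W,e[0]-130,e[0]+130,e[1]-130,e[1]+130,130,180))
    q=box(W,e[0]-200,e[0]+100,e[1]-200,e[1]+100,58,72); print(q.round().tolist() if n=="top" else "")
s=snapshot("top"); a=cv2.resize(s["image"][140:235,110:250],None,fx=5,fy=5,interpolation=2); cv2.imwrite("pics/c1.png",a)
E
```

```text
top (326, 198) [500.0, -295.0, 23.0]
top (222, 200) [487.0, 97.0, 7.0]
top (158, 172) [573.0, 312.0, 135.0]
top (153, 170) [578.0, 326.0, 151.0]
top (182, 217) [421.0, 248.0, 3.0]
top (177, 185) [542.0, 272.0, -2.0]
top (183, 176) [577.0, 249.0, 3.0]
top (380, 215) [439.0, -491.0, 47.0]
top (305, 168) [612.0, -215.0, 29.0]
side (262, 263) [506.0, -266.0, 11.0]
side (229, 179) [491.0, 114.0, 0.0]
side (240, 128) [570.0, 287.0, 77.0]
side (239, 108) [572.0, 310.0, 146.0]
top beaker rim 54 [ 471. -317.   56.] [ 527. -261.   77.] [ 505. -299.   68.] [array([ 500.6, -288.9]), array([54.2, 55.6])] 44.6
top tray 135 [401.  15.  10.] [576. 178.  29.] [495.  93.  18.] [array([491.9,  98.9]), array([161.2, 174.3])] 87.4
top lid 1488 [475. 225.  70.] [679. 426.  90.] [569. 325.  80.] [array([570.6, 314.1]), array([165.4, 176.1])] 61.7
top barrel 148 [556. 311. 135.] [599. 354. 161.] [577. 332. 152.] [array([577.8, 332.4]), array([43.1, 41.9])] 4.7
[[665.0, 364.0, 58.0], [660.0, 299.0, 68.0], [660.0, 294.0, 71.0], [657.0, 295.0, 65.0], [652.0, 331.0, 71.0], [648.0, 316.0, 72.0], [637.0, 334.0, 7
[... 2889 characters left out ...]
491.0, 274.0, 70.0], [491.0, 270.0, 71.0], [491.0, 267.0, 69.0], [491.0, 264.0, 67.0], [487.0, 315.0, 66.0], [487.0, 313.0, 59.0], [484.0, 316.0, 61.0], [479.0, 328.0, 71.0], [480.0, 318.0, 65.0], [476.0, 319.0, 61.0]]
side beaker rim 176 [ 471. -320.   55.] [ 527. -260.   75.] [ 500. -284.   65.] [array([ 498.1, -290.5]), array([60. , 54.4])] 75.3
side tray 346 [431.  15.  10.] [577. 164.  29.] [489.  88.  17.] [array([494.6,  76.7]), array([108.3, 178.4])] 25.0
side lid 959 [474. 221.  70.] [681. 424.  90.] [566. 313.  80.] [array([567.5, 311.7]), array([173.6, 173.8])] 61.2
side barrel 133 [554. 304. 130.] [598. 354. 158.] [576. 322. 150.] [array([576. , 329.4]), array([49. , 42.7])] 76.5
```

View pics/c1.png

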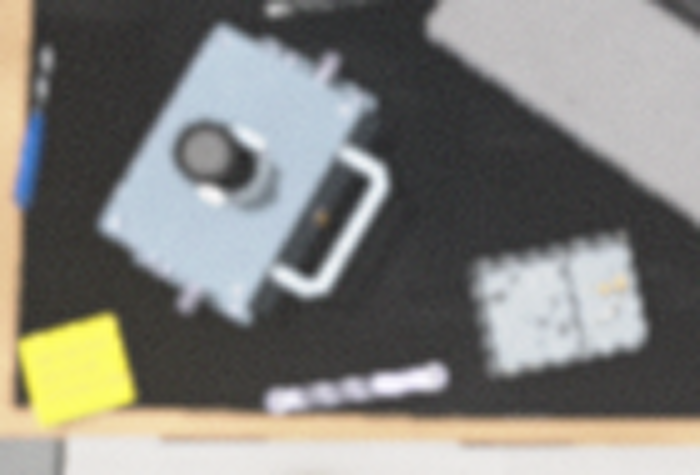

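The crop shows the lid, with its handle bar from about crop (385,185) to (315,290). The tray is centred at crop (560,303) with its cross wall right of centre, so tray +y points to world -y. The stay is at crop (355,388).

```bash
python3 - <<'E'
from h import *
print([a for a in dir(bot) if a[0]!='_'],[a for a in dir(monitor) if a[0]!='_'])
S=np.load("side0.npy"); T=np.load("top0.npy")
# bystanders / obstacle heights near beaker
for W in (T,S):
  m=(abs(W[...,0]-520)<120)&(abs(W[...,1]+250)<150)&(W[...,2]>15)&(W[...,2]<50)&(np.hypot(W[...,0]-500,W[...,1]+290)>45)
  q=W[m]; print(len(q),q.min(0),q.max(0),cv2.minAreaRect(q[:,:2].astype(np.float32)))
# tray by brightness in top picture
im=cv2.imread("pics/top0.png"); m=(im.min(2)>90).astype(np.uint8); m=cv2.morphologyEx(m,cv2.MORPH_CLOSE,np.ones((5,5)))
n,l=cv2.connectedComponents(m)
for p in((222,200),(182,217)):
  k=l[p[1],p[0]]; v,u=np.nonzero(l==k); print(k,len(u)); r=cv2.minAreaRect(np.c_[u,v].astype(np.float32)); print(r)
  c=cv2.boxPoints(r)
  q=T[l==k]; q=q[np.isfinite(q[:,0])]; print(cv2.minAreaRect(q[:,:2].astype(np.float32)))
E
```

```text
['MotionError', 'close_job', 'finger_overhang'] ['get_state']
584 [ 498.36988737 -398.92591903   15.00024456] [ 639.97330645 -101.32514862   46.93050871] ((569.2503662109375, -250.04165649414062), (297.63067626953125, 141.43162536621094), 89.9177474975586)
877 [ 514.46715109 -399.97313781   15.0346645 ] [ 639.96445019 -100.06219208   39.30134244] ((577.9320068359375, -250.1398468017578), (125.1319808959961, 300.3326416015625), 0.3490103483200073)
17 801
((221.27621459960938, 200.52578735351562), (24.55609130859375, 33.4484977722168), 78.2317123413086)
((485.73876953125, 100.49502563476562), (94.08250427246094, 127.22405242919922), 12.809125900268555)
1 121063
((255.5, 191.5), (383.0, 511.0), 90.0)
((346.03082275390625, -184.9736328125), (2669.1455078125, 1662.17626953125), 89.8825912475586)
```

```bash
cat >> h.py <<'E'
def RT(yaw,p,roll=0):   # tool z heads along yaw, p deg below level; y level
    a,b=np.radians([yaw,p]); z=np.array([np.cos(a)*np.cos(b),np.sin(a)*np.cos(b),-np.sin(b)]); y=np.array([-np.sin(a),np.cos(a),0])
    return np.c_[np.cross(y,z),y,z]@R.from_euler('z',roll,degrees=True).as_matrix()
def cmd(row=None):      # row: (tx,ty,tz,rx,ry,rz) last sent -> new commanded pose
    M=np.load("cmd.npy")
    if row is not None:
        D=np.eye(4); D[:3,:3]=R.from_rotvec(np.radians(row[3:])).as_matrix(); D[:3,3]=row[:3]; M=M@D; np.save("cmd.npy",M)
    return M
def reset():            # take the measured pose as commanded
    s=monitor.get_state(); M=np.eye(4); M[:3,:3]=R.from_rotvec(s["ee_rot"]).as_matrix(); M[:3,3]=s["tool_pos"]; np.save("cmd.npy",M)
def goto(*goals):       # (pos,Rot)
    M=np.load("cmd.npy")
    for p,Q in goals:
        print("row",np.r_[M[:3,:3].T@(np.array(p)-M[:3,3]),np.degrees(R.from_matrix(M[:3,:3].T@Q).as_rotvec())].round(1).tolist())
E
python3 - <<'E'
from h import *
reset(); M=np.load("cmd.npy"); M[:3,3]=[165.4,602.7,245.3]; np.save("cmd.npy",M)
goto(([430,250,300],RT(-45,90)),([490,-120,260],RT(-90,90)),([490,-140,200],RT(-90,30)))
E
```

```text
row [-348.5, -270.2, -54.3, -0.1, 0.0, 29.7]
row [-504.3, -611.1, -13.8, -0.1, 0.1, 74.7]
row [-509.5, -630.3, 46.2, 38.8, -50.9, 67.3]
```

>>> drive_tool(rows=[{"tx": -350, "ty": -270, "tz": -54, "rz": 30, "jaw": 1}, {"tx": -350, "ty": -270, "tz": -54, "rz": 30, "jaw": 1}, {"tx": -350, "ty": -270, "tz": -54, "rz": 30, "jaw": 1}, {"tx": -350, "ty": -270, "tz": -54, "rz": 30, "jaw": 1}, {"tx": -350, "ty": -270, "tz": -54, "rz": 30, "jaw": 1}, {"tx": -350, "ty": -270, "tz": -54, "rz": 30, "jaw": 1}, {"tx": -350, "ty": -270, "tz": -54, "rz": 30, "jaw": 1}, {"tx": -504, "ty": -611, "tz": -14, "rz": 75, "jaw": 1}, {"tx": -504, "ty": -611, "tz": -14, "rz": 75, "jaw": 1}, {"tx": -504, "ty": -611, "tz": -14, "rz": 75, "jaw": 1}, {"tx": -504, "ty": -611, "tz": -14, "rz": 75, "jaw": 1}, {"tx": -504, "ty": -611, "tz": -14, "rz": 75, "jaw": 1}])

```text
$.rows[0]: bad value
```

>>> drive_tool(rows=[{"tx": -60, "ty": -45, "tz": -10, "rx": 0, "ry": 0, "rz": 5, "jaw": 1}])

```text
t: 0.28
tool_pos: [199.7, 555.7, 252.1]
ee_rot: [-0.545, -3.09, 0.001]
ft_force: [1.9, -0.1, 0.5]
grip_width: 85.3
finger_force: 0.0
```

```bash
python3 - <<'E'
from h import *
cmd((-60,-45,-10,0,0,5))
goto(([430,250,300],RT(-45,90)),([490,-120,260],RT(-90,90)))
E
```

```text
row [-307.0, -199.2, -44.3, -0.1, 0.0, 24.7]
row [-491.9, -525.2, -3.8, -0.1, 0.1, 69.7]
```

>>> drive_tool(rows=[{"tx": -290, "ty": -225, "tz": -44, "rx": 0, "ry": 0, "rz": 25, "jaw": 1}, {"tx": -290, "ty": -225, "tz": -44, "rx": 0, "ry": 0, "rz": 25, "jaw": 1}, {"tx": -290, "ty": -225, "tz": -44, "rx": 0, "ry": 0, "rz": 25, "jaw": 1}, {"tx": -290, "ty": -225, "tz": -44, "rx": 0, "ry": 0, "rz": 25, "jaw": 1}, {"tx": -290, "ty": -225, "tz": -44, "rx": 0, "ry": 0, "rz": 25, "jaw": 1}, {"tx": -290, "ty": -225, "tz": -44, "rx": 0, "ry": 0, "rz": 25, "jaw": 1}])

```text
t: 1.02
tool_pos: [397.8, 239.8, 297.9]
ee_rot: [1.212, 2.898, 0.0]
ft_force: [1.2, 0.2, 0.2]
grip_width: 84.9
finger_force: 0.0
```

```bash
python3 - <<'E'
from h import *
print(cmd((-290,-225,-44,0,0,25)).round(2)); st()
goto(([490,-120,260],RT(-90,90)),([490,-140,200],RT(-90,30)))
E
```

```text
[[ -0.7    0.71  -0.   405.06]
 [  0.71   0.7   -0.   231.72]
 [ -0.    -0.    -1.   299.73]
 [  0.     0.     0.     1.  ]]
{'t': 1.025, 'joint_pos': [-0.609, 0.209, 0.017, 1.812, -0.004, 1.12, 0.188], 'tool_pos': [397.849, 239.797, 297.864], 'ee_rot': [1.212, 2.898, 0.0], 'ft_force': [1.244, 0.238, 0.195], 'grip_width': 84.943, 'finger_force': 0.0}
row [-309.9, -186.7, 40.2, -0.0, 0.1, 44.7]
row [-324.0, -200.7, 100.2, 23.3, -56.8, 40.4]
```

>>> drive_tool(rows=[{"tx": -310, "ty": -187, "tz": 40, "rx": 0, "ry": 0, "rz": 45, "jaw": 1}, {"tx": -310, "ty": -187, "tz": 40, "rx": 0, "ry": 0, "rz": 45, "jaw": 1}, {"tx": -310, "ty": -187, "tz": 40, "rx": 0, "ry": 0, "rz": 45, "jaw": 1}, {"tx": -310, "ty": -187, "tz": 40, "rx": 0, "ry": 0, "rz": 45, "jaw": 1}, {"tx": -310, "ty": -187, "tz": 40, "rx": 0, "ry": 0, "rz": 45, "jaw": 1}, {"tx": -310, "ty": -187, "tz": 40, "rx": 0, "ry": 0, "rz": 45, "jaw": 1}, {"tx": -324, "ty": -201, "tz": 100, "rx": 23, "ry": -57, "rz": 40, "jaw": 1}, {"tx": -324, "ty": -201, "tz": 100, "rx": 23, "ry": -57, "rz": 40, "jaw": 1}, {"tx": -324, "ty": -201, "tz": 100, "rx": 23, "ry": -57, "rz": 40, "jaw": 1}, {"tx": -324, "ty": -201, "tz": 100, "rx": 23, "ry": -57, "rz": 40, "jaw": 1}, {"tx": -324, "ty": -201, "tz": 100, "rx": 23, "ry": -57, "rz": 40, "jaw": 1}, {"tx": -324, "ty": -201, "tz": 100, "rx": 23, "ry": -57, "rz": 40, "jaw": 1}])

```text
t: 2.52
tool_pos: [482.6, -127.6, 196.7]
ee_rot: [1.566, 1.588, -0.91]
ft_force: [0.7, -0.3, 0.0]
grip_width: 85.7
finger_force: 0.0
```

```bash
python3 - <<'E'
from h import *
print(cmd((-324,-201,100,23,-57,40)).round(2)); s=st(); print(R.from_rotvec(s["ee_rot"]).as_matrix().round(2))
E
```

```text
[[-0.0000e+00  1.0000e+00  1.0000e-02  4.8979e+02]
 [ 5.0000e-01  1.0000e-02 -8.7000e-01 -1.4016e+02]
 [-8.7000e-01  0.0000e+00 -5.0000e-01  2.0020e+02]
 [ 0.0000e+00  0.0000e+00  0.0000e+00  1.0000e+00]]
{'t': 2.525, 'joint_pos': [-0.888, 0.792, 0.811, 2.065, 0.689, 0.829, -0.739], 'tool_pos': [482.599, -127.589, 196.73], 'ee_rot': [1.566, 1.588, -0.91], 'ft_force': [0.695, -0.297, 0.024], 'grip_width': 85.746, 'finger_force': 0.0}
[[-0.01  1.    0.01]
 [ 0.49  0.01 -0.87]
 [-0.87  0.   -0.49]]
```

```bash
python3 - <<'E'
from h import *
Q=RT(-90,30); b=np.array([500,-290,40.]); z=Q[:,2]
goto((b-100*z,Q),(b+5*z,Q))
T=np.load("top0.npy")
m=(T[...,0]<620)&(T[...,0]>440)&(T[...,1]>-270)&(T[...,1]<-120)&(T[...,2]>12)&(T[...,2]<45)&(np.hypot(T[...,0]-500,T[...,1]+290)>50); q=T[m]; print(q[np.argsort(q[:,0])][:8].round())
E
```

```text
row [64.1, 9.5, 109.8, 0.5, 0.1, 0.2]
row [64.3, 8.6, 214.8, 0.5, 0.1, 0.2]
[[ 468. -149.   14.]
 [ 548. -122.   14.]
 [ 551. -122.   17.]
 [ 555. -125.   17.]
 [ 555. -122.   16.]
 [ 558. -125.   20.]
 [ 559. -129.   15.]
 [ 559. -122.   14.]]
```

>>> drive_tool(rows=[{"tx": 64, "ty": 9.5, "tz": 110, "rx": 0.5, "ry": 0, "rz": 0, "jaw": 1}, {"tx": 64, "ty": 9.5, "tz": 110, "rx": 0.5, "ry": 0, "rz": 0, "jaw": 1}, {"tx": 64, "ty": 9.5, "tz": 110, "rx": 0.5, "ry": 0, "rz": 0, "jaw": 1}, {"tx": 64, "ty": 9, "tz": 145, "rx": 0.5, "ry": 0, "rz": 0, "jaw": 1}, {"tx": 64, "ty": 9, "tz": 180, "rx": 0.5, "ry": 0, "rz": 0, "jaw": 1}, {"tx": 64, "ty": 9, "tz": 215, "rx": 0.5, "ry": 0, "rz": 0, "jaw": 1}, {"tx": 64, "ty": 9, "tz": 215, "rx": 0.5, "ry": 0, "rz": 0, "jaw": 1}])

```text
t: 3.4
tool_pos: [492.1, -285.3, 35.5]
ee_rot: [1.581, 1.583, -0.919]
ft_force: [-1.2, -0.0, 0.2]
grip_width: 85.7
finger_force: 0.0
```

```bash
python3 - <<'E'
from h import *
cmd((64,9,215,.5,0,0)); s=st()
for n,c in(("top",(150,240,280,380)),("side",(200,310,200,330))):
    i=snapshot(n)["image"][c[0]:c[1],c[2]:c[3]]; i=cv2.resize(i,(390,360),interpolation=2); globals()[n]=i
cv2.imwrite("pics/g1.png",np.hstack([top,side]))
E
```

```text
{'t': 3.4, 'joint_pos': [-0.624, 1.222, 0.94, 2.143, 0.894, 0.23, -1.002], 'tool_pos': [492.14, -285.291, 35.539], 'ee_rot': [1.581, 1.583, -0.919], 'ft_force': [-1.246, -0.032, 0.181], 'grip_width': 85.744, 'finger_force': 0.0}
```

View pics/g1.png

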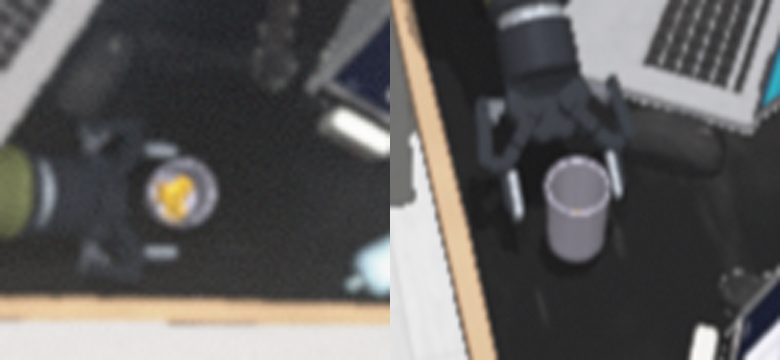

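Top crop: the beaker is at (182,190) and the pads are at y=150 and y=252, so they sit about 8-11 mm too far toward -x. The tips just reach the beaker's middle. I'll let the arm settle, then read the pose again.

>>> drive_tool(rows=[{"tx": 0, "ty": 0, "tz": 0, "rx": 0, "ry": 0, "rz": 0, "jaw": 1}, {"tx": 0, "ty": 0, "tz": 0, "rx": 0, "ry": 0, "rz": 0, "jaw": 1}])

```text
t: 3.75
tool_pos: [493.2, -283.1, 35.3]
ee_rot: [1.581, 1.586, -0.914]
ft_force: [0.0, -0.9, -0.0]
grip_width: 85.1
finger_force: 0.0
```

```bash
python3 - <<'E'
from h import *
s=st(); print(cmd().round(2)[:3], R.from_rotvec(s["ee_rot"]).as_matrix().round(3))
goto(([500,-290,40]+10*RT(-90,30)[:,2],RT(-90,30)))
reset();goto(([500,-290,40]+10*RT(-90,30)[:,2],RT(-90,30)))
E
```

```text
{'t': 3.75, 'joint_pos': [-0.626, 1.219, 0.938, 2.143, 0.894, 0.229, -1.002], 'tool_pos': [493.218, -283.083, 35.3], 'ee_rot': [1.581, 1.586, -0.914], 'ft_force': [0.037, -0.883, -0.019], 'grip_width': 85.053, 'finger_force': 0.0}
[[-0.0000e+00  1.0000e+00 -0.0000e+00  5.0044e+02]
 [ 5.0000e-01  0.0000e+00 -8.7000e-01 -2.9468e+02]
 [-8.7000e-01 -0.0000e+00 -5.0000e-01  3.7680e+01]] [[-0.002  1.     0.002]
 [ 0.5    0.003 -0.866]
 [-0.866 -0.001 -0.5  ]]
row [0.3, -0.4, 4.8, -0.0, 0.1, 0.2]
row [-7.5, 6.7, 13.7, 0.1, 0.0, 0.1]
```

```bash
python3 - <<'E'
from h import *
for a in ((-85,42),):
  Q=RT(*a); goto(([500,-290,40]+7*Q[:,2],Q))
E
```

```text
row [-6.1, 7.2, 10.5, -4.0, 12.0, -2.8]
```

>>> drive_tool(rows=[{"tx": -3, "ty": 5, "tz": 0, "rx": -4, "ry": 12, "rz": -3, "jaw": 1}, {"tx": -3, "ty": 7, "tz": 0, "rx": -4, "ry": 12, "rz": -3, "jaw": 1}, {"tx": -6, "ty": 7, "tz": 10, "rx": -4, "ry": 12, "rz": -3, "jaw": 1}, {"tx": -6, "ty": 7, "tz": 10, "rx": -4, "ry": 12, "rz": -3, "jaw": 1}, {"tx": -6, "ty": 7, "tz": 10, "rx": -4, "ry": 12, "rz": -3, "jaw": 1}])

```text
t: 4.38
tool_pos: [499.7, -295.0, 34.9]
ee_rot: [1.635, 1.792, -0.733]
ft_force: [0.4, 0.4, 0.3]
grip_width: 85.1
finger_force: 0.0
```

```bash
python3 - <<'E'
from h import *
print(cmd((-6,7,10,-4,12,-3)).round(2)[:3]); s=st(); Q=R.from_rotvec(s["ee_rot"]).as_matrix(); print(Q.round(3)); print("beaker axis in tool", (Q.T@(np.array([500,-290,40])-s["tool_pos"])).round(1))
E
```

```text
[[-6.0000e-02  1.0000e+00  7.0000e-02  5.0025e+02]
 [ 6.7000e-01  9.0000e-02 -7.4000e-01 -2.9472e+02]
 [-7.4000e-01 -0.0000e+00 -6.7000e-01  3.5490e+01]]
{'t': 4.375, 'joint_pos': [-0.449, 0.998, 0.796, 2.181, 1.431, 0.19, -1.307], 'tool_pos': [499.733, -295.006, 34.867], 'ee_rot': [1.635, 1.792, -0.733], 'ft_force': [0.352, 0.388, 0.275], 'grip_width': 85.084, 'finger_force': 0.0}
[[-0.063  0.996  0.064]
 [ 0.666  0.089 -0.741]
 [-0.744 -0.004 -0.669]]
beaker axis in tool [-0.5  0.7 -7.1]
```

>>> drive_tool(rows=[{"tx": 0, "ty": 0, "tz": 0, "rx": 0, "ry": 0, "rz": 0, "jaw": 0}, {"tx": 0, "ty": 0, "tz": 0, "rx": 0, "ry": 0, "rz": 0, "jaw": 0}, {"tx": 0, "ty": 0, "tz": 0, "rx": 0, "ry": 0, "rz": 0, "jaw": 0}, {"tx": 0, "ty": 0, "tz": 0, "rx": 0, "ry": 0, "rz": 0, "jaw": 0}, {"tx": 0, "ty": 0, "tz": 0, "rx": 0, "ry": 0, "rz": 0, "jaw": 0}, {"tx": 0, "ty": 0, "tz": 0, "rx": 0, "ry": 0, "rz": 0, "jaw": 0}])

```text
t: 5.12
tool_pos: [499.7, -295.8, 35.2]
ee_rot: [1.636, 1.791, -0.733]
ft_force: [1.3, 3.3, 4.5]
grip_width: 53.6
finger_force: 62.5
```

```bash
python3 - <<'E'
from h import *
st(); M=cmd(); Q=M[:3,:3]; p=M[:3,3]
goto((p+[0,5,60],Q),([470,-100,220],RT(-75,42)),([450,60,220],RT(-50,35)))
E
```

```text
{'t': 5.125, 'joint_pos': [-0.448, 0.998, 0.797, 2.18, 1.433, 0.19, -1.309], 'tool_pos': [499.736, -295.781, 35.177], 'ee_rot': [1.636, 1.791, -0.733], 'ft_force': [1.289, 3.3, 4.493], 'grip_width': 53.639, 'finger_force': 62.487}
row [-41.3, 0.3, -43.9, 0.0, 0.0, 0.0]
row [-5.5, -13.1, -269.6, -7.4, -0.0, -6.5]
row [102.4, -18.7, -389.3, -27.4, -6.8, -21.6]
```

>>> drive_tool(rows=[{"tx": -20, "ty": 0, "tz": -22, "rx": 0, "ry": 0, "rz": 0, "jaw": 0}, {"tx": -41, "ty": 0, "tz": -44, "rx": 0, "ry": 0, "rz": 0, "jaw": 0}, {"tx": -41, "ty": 0, "tz": -84, "rx": -2, "ry": 0, "rz": -2, "jaw": 0}, {"tx": -5, "ty": -13, "tz": -270, "rx": -7, "ry": 0, "rz": -7, "jaw": 0}, {"tx": -5, "ty": -13, "tz": -270, "rx": -7, "ry": 0, "rz": -7, "jaw": 0}, {"tx": -5, "ty": -13, "tz": -270, "rx": -7, "ry": 0, "rz": -7, "jaw": 0}, {"tx": -5, "ty": -13, "tz": -270, "rx": -7, "ry": 0, "rz": -7, "jaw": 0}, {"tx": 102, "ty": -19, "tz": -390, "rx": -27, "ry": -7, "rz": -22, "jaw": 0}, {"tx": 102, "ty": -19, "tz": -390, "rx": -27, "ry": -7, "rz": -22, "jaw": 0}, {"tx": 102, "ty": -19, "tz": -390, "rx": -27, "ry": -7, "rz": -22, "jaw": 0}, {"tx": 102, "ty": -19, "tz": -390, "rx": -27, "ry": -7, "rz": -22, "jaw": 0}, {"tx": 102, "ty": -19, "tz": -390, "rx": -27, "ry": -7, "rz": -22, "jaw": 0}])

```text
t: 6.62
tool_pos: [449.4, 58.0, 219.8]
ee_rot: [0.939, 2.02, -0.505]
ft_force: [1.4, 0.2, -2.0]
grip_width: 53.8
finger_force: 64.2
```

```bash
python3 - <<'E'
from h import *
print(cmd((102,-19,-390,-27,-7,-22)).round(2)[:3]); s=st(); print(R.from_rotvec(s["ee_rot"]).as_matrix().round(2))
E
```

```text
[[-3.7000e-01  7.7000e-01  5.2000e-01  4.4964e+02]
 [ 4.3000e-01  6.4000e-01 -6.3000e-01  6.0220e+01]
 [-8.2000e-01 -1.0000e-02 -5.7000e-01  2.2075e+02]]
{'t': 6.625, 'joint_pos': [-1.228, 0.481, 0.525, 2.324, 1.099, 0.839, -0.992], 'tool_pos': [449.414, 57.996, 219.811], 'ee_rot': [0.939, 2.02, -0.505], 'ft_force': [1.352, 0.223, -2.019], 'grip_width': 53.753, 'finger_force': 64.195}
[[-0.37  0.77  0.52]
 [ 0.43  0.64 -0.63]
 [-0.82 -0.01 -0.57]]
```

```bash
cat > pour.py <<'E'
from h import *
Qg=RT(-85,42); ax=Qg.T@[0,0,1]
ax=np.array([-.744,-.004,-.669]); g=np.array([-.5,.7,-7.1]); mouth=g+30*ax; foot=g-40*ax
def pose(yaw,p,roll,m):
    Q=RT(yaw,p,roll); a=Q@ax; t=np.degrees(np.arccos(a[2])); T=np.array(m)-Q@mouth
    f=T+Q@foot; r=np.sqrt(1-a[2]**2)
    print(f"p{p} roll{roll} tilt {t:.0f} dir {a.round(2)} lowrim {m[2]-29*r:.0f} lowfoot {f[2]-25.5*r:.0f} tcp {T.round(0)}"); return T,Q
E
python3 - <<'E'
from pour import *
L=[(35,-40,[470,70,170]),(28,-80,[475,85,120]),(20,-95,[477,90,80]),(20,-110,[477,90,70]),(20,-125,[477,90,66]),(18,-140,[477,90,65]),(15,-155,[477,90,65])]
goto(*[pose(-50,p,r,m) for p,r,m in L])
E
```

```text
p35 roll-40 tilt 31 dir [0.22 0.47 0.85] lowrim 155 lowfoot 97 tcp [466.  51. 140.]
p28 roll-80 tilt 64 dir [0.22 0.88 0.43] lowrim 94 lowfoot 67 tcp [472.  53. 104.]
p20 roll-95 tilt 80 dir [0.15 0.97 0.17] lowrim 51 lowfoot 43 tcp [477.  55.  73.]
p20 roll-110 tilt 90 dir [ 0.08  1.   -0.01] lowrim 41 lowfoot 45 tcp [479.  55.  69.]
p20 roll-125 tilt 100 dir [-0.03  0.99 -0.17] lowrim 37 lowfoot 53 tcp [482.  55.  69.]
p18 roll-140 tilt 109 dir [-0.15  0.93 -0.33] lowrim 38 lowfoot 64 tcp [486.  57.  74.]
p15 roll-155 tilt 118 dir [-0.28  0.83 -0.48] lowrim 40 lowfoot 76 tcp [490.  60.  78.]
row [55.4, 7.6, 60.8, -0.3, -0.1, -39.6]
row [84.0, 13.9, 82.9, 4.6, -6.1, -79.4]
row [108.6, 18.9, 101.9, 12.2, -11.6, -93.9]
row [111.2, 20.3, 106.1, 14.2, -10.3, -108.8]
row [109.5, 23.2, 107.1, 16.1, -8.8, -123.7]
row [105.4, 27.3, 105.6, 20.6, -7.9, -138.2]
row [101.4, 32.4, 103.2, 26.8, -6.3, -152.4]
```

```bash
python3 - <<'E'
from pour import *
L=[(35,-40,[470,70,170]),(28,-80,[482,80,120]),(20,-95,[487,82,85]),(20,-110,[487,82,75]),(20,-125,[487,82,71]),(18,-140,[487,82,70]),(14,-155,[487,82,70]),(10,-160,[487,82,70])]
goto(*[pose(-50,p,r,m) for p,r,m in L])
E
```

```text
p35 roll-40 tilt 31 dir [0.22 0.47 0.85] lowrim 155 lowfoot 97 tcp [466.  51. 140.]
p28 roll-80 tilt 64 dir [0.22 0.88 0.43] lowrim 94 lowfoot 67 tcp [479.  48. 104.]
p20 roll-95 tilt 80 dir [0.15 0.97 0.17] lowrim 56 lowfoot 48 tcp [487.  47.  78.]
p20 roll-110 tilt 90 dir [ 0.08  1.   -0.01] lowrim 46 lowfoot 50 tcp [489.  47.  74.]
p20 roll-125 tilt 100 dir [-0.03  0.99 -0.17] lowrim 42 lowfoot 58 tcp [492.  47.  74.]
p18 roll-140 tilt 109 dir [-0.15  0.93 -0.33] lowrim 43 lowfoot 69 tcp [496.  49.  79.]
p14 roll-155 tilt 119 dir [-0.28  0.83 -0.49] lowrim 45 lowfoot 82 tcp [500.  52.  84.]
p10 roll-160 tilt 125 dir [-0.3   0.76 -0.57] lowrim 46 lowfoot 89 tcp [501.  54.  87.]
row [55.4, 7.6, 60.8, -0.3, -0.1, -39.6]
row [79.2, 16.1, 89.7, 4.6, -6.1, -79.4]
row [97.3, 21.3, 109.3, 12.2, -11.6, -93.9]
row [99.9, 22.8, 113.5, 14.2, -10.3, -108.8]
row [98.1, 25.7, 114.5, 16.1, -8.8, -123.7]
row [94.0, 29.8, 113.0, 20.6, -7.9, -138.2]
row [89.8, 34.9, 110.1, 28.2, -6.6, -152.2]
row [87.9, 36.7, 107.7, 34.6, -6.5, -156.1]
```

>>> drive_tool(rows=[{"tx": 14, "ty": 2, "tz": 15, "rx": 0, "ry": 0, "rz": -10, "jaw": 0}, {"tx": 28, "ty": 4, "tz": 30, "rx": 0, "ry": 0, "rz": -20, "jaw": 0}, {"tx": 42, "ty": 6, "tz": 45, "rx": 0, "ry": 0, "rz": -30, "jaw": 0}, {"tx": 55, "ty": 8, "tz": 61, "rx": 0, "ry": 0, "rz": -40, "jaw": 0}, {"tx": 61, "ty": 10, "tz": 68, "rx": 1, "ry": -2, "rz": -50, "jaw": 0}, {"tx": 67, "ty": 12, "tz": 75, "rx": 2, "ry": -4, "rz": -60, "jaw": 0}, {"tx": 73, "ty": 14, "tz": 82, "rx": 3, "ry": -5, "rz": -70, "jaw": 0}, {"tx": 79, "ty": 16, "tz": 90, "rx": 5, "ry": -6, "rz": -79, "jaw": 0}, {"tx": 88, "ty": 19, "tz": 100, "rx": 8, "ry": -9, "rz": -87, "jaw": 0}, {"tx": 97, "ty": 21, "tz": 109, "rx": 12, "ry": -12, "rz": -94, "jaw": 0}, {"tx": 97, "ty": 21, "tz": 109, "rx": 12, "ry": -12, "rz": -94, "jaw": 0}])

```text
t: 8.0
tool_pos: [486.2, 45.0, 76.1]
ee_rot: [-0.895, 2.143, -1.555]
ft_force: [0.7, 0.4, -1.8]
grip_width: 53.5
finger_force: 64.3
```

```bash
python3 - <<'E'
from pour import *
print(cmd((97,21,109,12,-12,-94)).round(2)[:3]); s=st(); Q=R.from_rotvec(s["ee_rot"]).as_matrix(); print(Q.round(2)); print("mouth",(s["tool_pos"]+Q@mouth).round(),"axis",(Q@ax).round(2))
L=[(20,-110,[487,82,75]),(20,-125,[487,82,71]),(18,-140,[487,82,70]),(14,-155,[487,82,70]),(10,-160,[487,82,70])]
goto(*[pose(-50,p,r,m) for p,r,m in L])
a=snapshot("top")["image"][140:235,150:290]; b=snapshot("side")["image"][90:220,150:300]
cv2.imwrite("pics/p1.png",np.hstack([cv2.resize(a,(420,300),interpolation=2),cv2.resize(b,(346,300),interpolation=2)]))
E
```

```text
[[-7.400e-01 -2.800e-01  6.100e-01  4.863e+02]
 [-6.700e-01  2.000e-01 -7.200e-01  4.703e+01]
 [ 8.000e-02 -9.400e-01 -3.400e-01  7.857e+01]]
{'t': 8.0, 'joint_pos': [-1.125, 1.034, 0.387, 2.37, 1.493, 0.863, -0.111], 'tool_pos': [486.239, 45.011, 76.092], 'ee_rot': [-0.895, 2.143, -1.555], 'ft_force': [0.693, 0.371, -1.821], 'grip_width': 53.476, 'finger_force': 64.306}
[[-0.74 -0.29  0.61]
 [-0.67  0.2  -0.72]
 [ 0.08 -0.94 -0.34]]
mouth [487.  80.  83.] axis [0.15 0.98 0.17]
p20 roll-110 tilt 90 dir [ 0.08  1.   -0.01] lowrim 46 lowfoot 50 tcp [489.  47.  74.]
p20 roll-125 tilt 100 dir [-0.03  0.99 -0.17] lowrim 42 lowfoot 58 tcp [492.  47.  74.]
p18 roll-140 tilt 109 dir [-0.15  0.93 -0.33] lowrim 43 lowfoot 69 tcp [496.  49.  79.]
p14 roll-155 tilt 119 dir [-0.28  0.83 -0.49] lowrim 45 lowfoot 82 tcp [500.  52.  84.]
p10 roll-160 tilt 125 dir [-0.3   0.76 -0.57] lowrim 46 lowfoot 89 tcp [501.  54.  87.]
row [-2.1, 3.9, 3.6, -0.2, 0.3, -15.0]
row [-4.8, 2.2, 5.0, -0.2, 0.3, -30.0]
row [-8.6, -2.5, 4.8, 1.6, 1.2, -45.0]
row [-13.3, -7.8, 3.1, 4.8, 3.9, -59.9]
row [-14.9, -10.3, 1.3, 8.1, 6.7, -64.8]
```

View pics/p1.png

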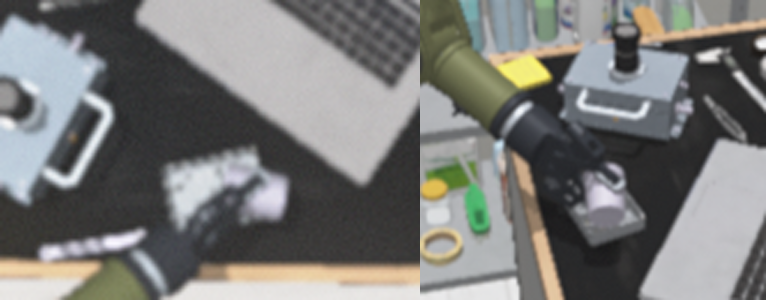

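The beaker lies nearly level, with its mouth over the tray and pointing toward its big compartment (left crop, mouth near (235,185)). I'll pour slowly.

>>> drive_tool(rows=[{"tx": -1, "ty": 2, "tz": 2, "rx": 0, "ry": 0, "rz": -7, "jaw": 0}, {"tx": -2, "ty": 4, "tz": 4, "rx": 0, "ry": 0, "rz": -15, "jaw": 0}, {"tx": -3.5, "ty": 3, "tz": 4.5, "rx": 0, "ry": 0, "rz": -22, "jaw": 0}, {"tx": -5, "ty": 2, "tz": 5, "rx": 0, "ry": 0, "rz": -30, "jaw": 0}, {"tx": -6.5, "ty": 0, "tz": 5, "rx": 1, "ry": 1, "rz": -37, "jaw": 0}, {"tx": -8.5, "ty": -2.5, "tz": 5, "rx": 2, "ry": 1, "rz": -45, "jaw": 0}, {"tx": -11, "ty": -5, "tz": 4, "rx": 3, "ry": 3, "rz": -52, "jaw": 0}, {"tx": -13, "ty": -8, "tz": 3, "rx": 5, "ry": 4, "rz": -60, "jaw": 0}, {"tx": -15, "ty": -10, "tz": 1, "rx": 8, "ry": 7, "rz": -65, "jaw": 0}, {"tx": -15, "ty": -10, "tz": 1, "rx": 8, "ry": 7, "rz": -65, "jaw": 0}, {"tx": -15, "ty": -10, "tz": 1, "rx": 8, "ry": 7, "rz": -65, "jaw": 0}, {"tx": -15, "ty": -10, "tz": 1, "rx": 8, "ry": 7, "rz": -65, "jaw": 0}])

```text
t: 9.6
tool_pos: [500.6, 52.8, 86.3]
ee_rot: [1.78, -1.251, 1.763]
ft_force: [-0.1, -0.3, -1.0]
grip_width: 53.7
finger_force: 64.3
```

```bash
python3 - <<'E'
from pour import *
cmd((-15,-10,1,8,7,-65)); s=st(); Q=R.from_rotvec(s["ee_rot"]).as_matrix(); print("mouth",(s["tool_pos"]+Q@mouth).round(),"axis",(Q@ax).round(2))
a=snapshot("top")["image"][140:235,150:290]; b=snapshot("side")["image"][130:210,180:280]
cv2.imwrite("pics/p2.png",np.hstack([cv2.resize(a,(420,300),interpolation=2),cv2.resize(b,(375,300),interpolation=2)]))
E
```

```text
{'t': 9.6, 'joint_pos': [-1.161, 1.143, 0.403, 2.295, 1.393, 0.983, 1.044], 'tool_pos': [500.63, 52.837, 86.31], 'ee_rot': [1.78, -1.251, 1.763], 'ft_force': [-0.072, -0.335, -0.965], 'grip_width': 53.673, 'finger_force': 64.303}
mouth [487.  81.  70.] axis [-0.3   0.76 -0.57]
```

View pics/p2.png

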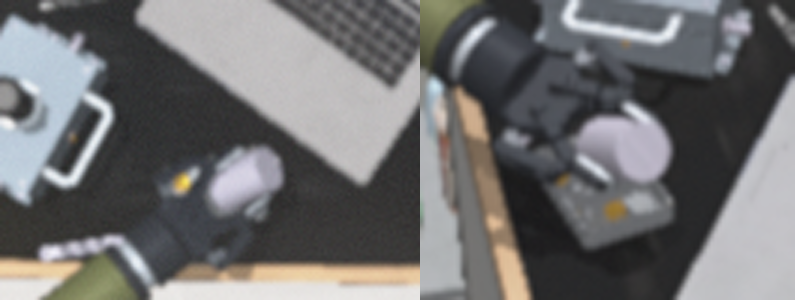

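The side crop shows nuts in the tray at (615,210) and (560,180), and the top crop shows one at (180,182). The measured load fell by 0.8 N, which matches four nuts. I'll lift away and roll back.

```bash
python3 - <<'E'
from pour import *
M=cmd(); goto((M[:3,3]+[0,0,100],M[:3,:3]),([470,20,210],RT(-50,35,-80)),([450,0,220],RT(-50,35)))
E
```

```text
row [92.7, -33.3, -17.1, 0.0, 0.0, 0.0]
row [131.1, 1.4, -14.6, -23.5, -13.9, 78.8]
row [150.3, 24.4, -13.7, -35.0, 5.7, 156.6]
```

>>> drive_tool(rows=[{"tx": 46, "ty": -17, "tz": -9, "rx": 0, "ry": 0, "rz": 0, "jaw": 0}, {"tx": 93, "ty": -33, "tz": -17, "rx": 0, "ry": 0, "rz": 0, "jaw": 0}, {"tx": 131, "ty": 1, "tz": -15, "rx": -24, "ry": -14, "rz": 79, "jaw": 0}, {"tx": 131, "ty": 1, "tz": -15, "rx": -24, "ry": -14, "rz": 79, "jaw": 0}, {"tx": 131, "ty": 1, "tz": -15, "rx": -24, "ry": -14, "rz": 79, "jaw": 0}, {"tx": 131, "ty": 1, "tz": -15, "rx": -24, "ry": -14, "rz": 79, "jaw": 0}, {"tx": 131, "ty": 1, "tz": -15, "rx": -24, "ry": -14, "rz": 79, "jaw": 0}, {"tx": 131, "ty": 1, "tz": -15, "rx": -24, "ry": -14, "rz": 79, "jaw": 0}, {"tx": 131, "ty": 1, "tz": -15, "rx": -24, "ry": -14, "rz": 79, "jaw": 0}, {"tx": 131, "ty": 1, "tz": -15, "rx": -24, "ry": -14, "rz": 79, "jaw": 0}, {"tx": 131, "ty": 1, "tz": -15, "rx": -24, "ry": -14, "rz": 79, "jaw": 0}])

```text
t: 11.08
tool_pos: [469.3, 18.5, 209.9]
ee_rot: [-0.635, 2.412, -1.166]
ft_force: [1.0, -0.3, -0.1]
grip_width: 54.0
finger_force: 64.3
```

```bash
python3 - <<'E'
from pour import *
print(cmd((131,1,-15,-24,-14,79)).round(2)[:3]); s=st(); print(R.from_rotvec(s["ee_rot"]).as_matrix().round(2))
goto(([450,0,220],RT(-50,35)),([470,-100,200],RT(-75,42)))
E
```

```text
[[-8.2000e-01 -2.3000e-01  5.2000e-01  4.7007e+02]
 [-5.5000e-01  5.5000e-01 -6.3000e-01  2.0570e+01]
 [-1.4000e-01 -8.0000e-01 -5.8000e-01  2.1010e+02]]
{'t': 11.075, 'joint_pos': [-1.152, 0.5, 0.587, 2.366, 1.245, 0.727, 0.332], 'tool_pos': [469.261, 18.499, 209.866], 'ee_rot': [-0.635, 2.412, -1.166], 'ft_force': [0.977, -0.34, -0.127], 'grip_width': 54.044, 'finger_force': 64.306}
[[-0.82 -0.23  0.52]
 [-0.55  0.55 -0.63]
 [-0.14 -0.8  -0.58]]
row [26.4, -14.7, -3.4, 0.2, -0.4, 79.7]
row [68.0, -58.4, 81.2, 12.1, 19.5, 94.4]
```

>>> drive_tool(rows=[{"tx": 27, "ty": -15, "tz": -3, "rx": 0, "ry": 0, "rz": 80, "jaw": 0}, {"tx": 27, "ty": -15, "tz": -3, "rx": 0, "ry": 0, "rz": 80, "jaw": 0}, {"tx": 27, "ty": -15, "tz": -3, "rx": 0, "ry": 0, "rz": 80, "jaw": 0}, {"tx": 27, "ty": -15, "tz": -3, "rx": 0, "ry": 0, "rz": 80, "jaw": 0}, {"tx": 27, "ty": -15, "tz": -3, "rx": 0, "ry": 0, "rz": 80, "jaw": 0}, {"tx": 27, "ty": -15, "tz": -3, "rx": 0, "ry": 0, "rz": 80, "jaw": 0}, {"tx": 27, "ty": -15, "tz": -3, "rx": 0, "ry": 0, "rz": 80, "jaw": 0}, {"tx": 27, "ty": -15, "tz": -3, "rx": 0, "ry": 0, "rz": 80, "jaw": 0}, {"tx": 68, "ty": -58, "tz": 81, "rx": 12, "ry": 20, "rz": 94, "jaw": 0}, {"tx": 68, "ty": -58, "tz": 81, "rx": 12, "ry": 20, "rz": 94, "jaw": 0}, {"tx": 68, "ty": -58, "tz": 81, "rx": 12, "ry": 20, "rz": 94, "jaw": 0}, {"tx": 68, "ty": -58, "tz": 81, "rx": 12, "ry": 20, "rz": 94, "jaw": 0}])

```text
t: 12.58
tool_pos: [470.1, -100.9, 199.0]
ee_rot: [1.46, 1.911, -0.661]
ft_force: [-0.4, -0.1, -1.5]
grip_width: 54.1
finger_force: 64.3
```

```bash
python3 - <<'E'
from pour import *
print(cmd((68,-58,81,12,20,94)).round(2)[:3]); s=st(); Q=R.from_rotvec(s["ee_rot"]).as_matrix(); print(Q.round(3))
Q=RT(-78,42); 
for h in (100,20,0.5): goto((np.array([480,-235,40+h])-Q@g,Q))
T=pts(snapshot("top")); i=snapshot("top")["image"]; j=snapshot("side")["image"]
cv2.imwrite("pics/t1.png",np.hstack([cv2.resize(i[180:222,195:250],(393,300),interpolation=2),cv2.resize(j[150:205,195:265],(382,300),interpolation=2)]))
E
```

```text
[[-1.8000e-01  9.7000e-01  1.9000e-01  4.6979e+02]
 [ 6.5000e-01  2.6000e-01 -7.2000e-01 -9.9610e+01]
 [-7.4000e-01 -1.0000e-02 -6.7000e-01  1.9978e+02]]
{'t': 12.575, 'joint_pos': [-0.884, 0.545, 0.713, 2.203, 0.831, 0.689, -0.683], 'tool_pos': [470.057, -100.878, 198.953], 'ee_rot': [1.46, 1.911, -0.661], 'ft_force': [-0.385, -0.135, -1.546], 'grip_width': 54.082, 'finger_force': 64.293}
[[-0.182  0.966  0.183]
 [ 0.647  0.258 -0.718]
 [-0.741 -0.012 -0.672]]
row [-44.9, -25.6, 146.2, 1.9, -0.3, 2.4]
row [14.3, -24.9, 200.0, 1.9, -0.3, 2.4]
row [28.8, -24.7, 213.1, 1.9, -0.3, 2.4]
```

View pics/t1.png

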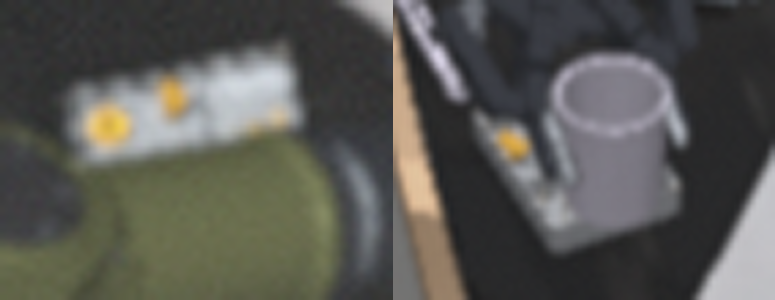

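The tray holds two nuts in the big compartment (crop (108,125) and (172,98)) and more at (270,120), partly hidden by the arm. The beaker is empty, so I'll set it down.

>>> drive_tool(rows=[{"tx": -45, "ty": -25.5, "tz": 146, "rx": 2, "ry": -0.3, "rz": 2.4, "jaw": 0}, {"tx": -45, "ty": -25.5, "tz": 146, "rx": 2, "ry": -0.3, "rz": 2.4, "jaw": 0}, {"tx": -45, "ty": -25.5, "tz": 146, "rx": 2, "ry": -0.3, "rz": 2.4, "jaw": 0}, {"tx": -20, "ty": -25, "tz": 169, "rx": 2, "ry": -0.3, "rz": 2.4, "jaw": 0}, {"tx": 0, "ty": -25, "tz": 187, "rx": 2, "ry": -0.3, "rz": 2.4, "jaw": 0}, {"tx": 14, "ty": -25, "tz": 200, "rx": 2, "ry": -0.3, "rz": 2.4, "jaw": 0}, {"tx": 19, "ty": -25, "tz": 204, "rx": 2, "ry": -0.3, "rz": 2.4, "jaw": 0}, {"tx": 24, "ty": -25, "tz": 209, "rx": 2, "ry": -0.3, "rz": 2.4, "jaw": 0}, {"tx": 27, "ty": -25, "tz": 211.5, "rx": 2, "ry": -0.3, "rz": 2.4, "jaw": 0}, {"tx": 28.5, "ty": -25, "tz": 213, "rx": 2, "ry": -0.3, "rz": 2.4, "jaw": 0}, {"tx": 28.5, "ty": -25, "tz": 213, "rx": 2, "ry": -0.3, "rz": 2.4, "jaw": 0}, {"tx": 28.5, "ty": -25, "tz": 213, "rx": 2, "ry": -0.3, "rz": 2.4, "jaw": 0}])

```text
t: 14.22
tool_pos: [479.5, -241.2, 35.4]
ee_rot: [1.515, 1.868, -0.679]
ft_force: [-0.3, -0.1, -1.2]
grip_width: 54.0
finger_force: 64.3
```

```bash
python3 - <<'E'
from pour import *
print(cmd((28.5,-25,213,2,-.3,2.4)).round(2)[:3]); s=st(); Q=R.from_rotvec(s["ee_rot"]).as_matrix(); print("axis",(Q@ax).round(3),"foot",(s["tool_pos"]+Q@foot).round(1))
E
```

```text
[[-1.4000e-01  9.8000e-01  1.5000e-01  4.8012e+02]
 [ 6.5000e-01  2.1000e-01 -7.3000e-01 -2.4016e+02]
 [-7.4000e-01 -0.0000e+00 -6.7000e-01  3.5630e+01]]
{'t': 14.225, 'joint_pos': [-0.495, 0.932, 0.666, 2.316, 1.881, 0.329, -1.76], 'tool_pos': [479.5, -241.201, 35.418], 'ee_rot': [1.515, 1.868, -0.679], 'ft_force': [-0.255, -0.109, -1.215], 'grip_width': 53.97, 'finger_force': 64.282}
axis [-2.000e-03  1.000e-03  1.001e+00] foot [ 479.3 -236.2    0.5]
```

>>> drive_tool(rows=[{"tx": 0.7, "ty": 0, "tz": 0.6, "rx": 0, "ry": 0, "rz": 0, "jaw": 0}, {"tx": 0.7, "ty": 0, "tz": 0.6, "rx": 0, "ry": 0, "rz": 0, "jaw": 1}, {"tx": 0.7, "ty": 0, "tz": 0.6, "rx": 0, "ry": 0, "rz": 0, "jaw": 1}, {"tx": 0.7, "ty": 0, "tz": 0.6, "rx": 0, "ry": 0, "rz": 0, "jaw": 1}, {"tx": 0.7, "ty": 0, "tz": 0.6, "rx": 0, "ry": 0, "rz": 0, "jaw": 1}, {"tx": 0.7, "ty": 0, "tz": 0.6, "rx": 0, "ry": 0, "rz": 0, "jaw": 1}, {"tx": 0, "ty": 0, "tz": -25, "rx": 0, "ry": 0, "rz": 0, "jaw": 1}, {"tx": 0, "ty": 0, "tz": -60, "rx": 0, "ry": 0, "rz": 0, "jaw": 1}, {"tx": 0, "ty": 0, "tz": -110, "rx": 0, "ry": 0, "rz": 0, "jaw": 1}, {"tx": -50, "ty": 0, "tz": -180, "rx": 0, "ry": 0, "rz": 0, "jaw": 1}, {"tx": -50, "ty": 0, "tz": -180, "rx": 0, "ry": 0, "rz": 0, "jaw": 1}])

```text
t: 15.6
tool_pos: [458.5, -141.8, 194.1]
ee_rot: [1.517, 1.869, -0.679]
ft_force: [1.7, -0.3, 0.1]
grip_width: 85.6
finger_force: 0.0
```

```bash
python3 - <<'E'
from h import *
print(cmd((-50,0,-180,0,0,0)).round(2)[:3]); s=st()
W=pts(snapshot("top")); V=pts(snapshot("side"))
for X in(W,V):
  m=(np.hypot(X[...,0]-480,X[...,1]+236)<50)&(X[...,2]>62)&(X[...,2]<80); q=X[m]; print("beaker rim",len(q),q.min(0).round(),q.max(0).round())
  # lid top fit + barrel
  m=(np.hypot(X[...,0]-577,X[...,1]-330)<60)&(X[...,2]>145); q=X[m]; print("barrel",len(q),cv2.minEnclosingCircle(q[:,:2].astype(np.float32)))
  # bar points between 55 and 76, in enclosure frame
  a=np.radians(61.5); c=np.array([577,330]); ex=np.array([np.cos(a),np.sin(a)]); ey=np.array([-ex[1],ex[0]])
  d=X[...,:2]-c; x=d@ex; y=d@ey
  m=(x<-85)&(x>-115)&(abs(y)<40)&(X[...,2]>55)&(X[...,2]<85); print("bar",m.sum(), np.polyfit(y[m],x[m],1).round(3),np.median(x[m]),np.percentile(X[m][:,2],[10,50,90]).round())
  m=(x<-85)&(x>-115)&(abs(y)<75)&(X[...,2]>58)&(X[...,2]<80); print("bar ends",np.percentile(y[m],[1,99]))
  m=(abs(X[...,2]-80)<5)&(abs(x)<80)&(abs(y)<100); print("lid",cv2.minAreaRect(np.c_[x[m],y[m]].astype(np.float32)))
i=snapshot("top")["image"]
cv2.imwrite("pics/u1.png",np.hstack([cv2.resize(i[175:225,195:260],(455,350),interpolation=2),cv2.resize(i[165:235,290:350],(300,350),interpolation=2)]))
E
```

```text
[[-1.4000e-01  9.8000e-01  1.5000e-01  4.5954e+02]
 [ 6.5000e-01  2.1000e-01 -7.3000e-01 -1.4187e+02]
 [-7.4000e-01 -0.0000e+00 -6.7000e-01  1.9316e+02]]
{'t': 15.6, 'joint_pos': [-0.773, 0.531, 0.663, 2.236, 0.92, 0.676, -0.767], 'tool_pos': [458.476, -141.847, 194.083], 'ee_rot': [1.517, 1.869, -0.679], 'ft_force': [1.704, -0.271, 0.053], 'grip_width': 85.6, 'finger_force': 0.0}
beaker rim 44 [ 452. -262.   63.] [ 507. -210.   75.]
barrel 136 ((578.460693359375, 332.9383850097656), 22.867115020751953)
bar 60 [-3.0000e-03 -9.5979e+01] -96.00749950504604 [66. 70. 74.]
bar ends [-52.41324662  52.26785572]
lid ((-2.9948806762695312, -0.07123565673828125), (171.60748291015625, 136.78924560546875), 89.61286163330078)
beaker rim 112 [ 450. -268.   62.] [ 506. -206.   76.]
barrel 96 ((577.9071044921875, 328.4485168457031), 27.33518409729004)
bar 26 [ 1.5000e-02 -9.8975e+01] -99.46615480512367 [65. 70. 72.]
bar ends [-54.68184474  -8.02216077]
lid ((-0.43743896484375, -4.9698333740234375), (131.35443115234375, 162.76686096191406), 0.20303872227668762)
```

View pics/u1.png

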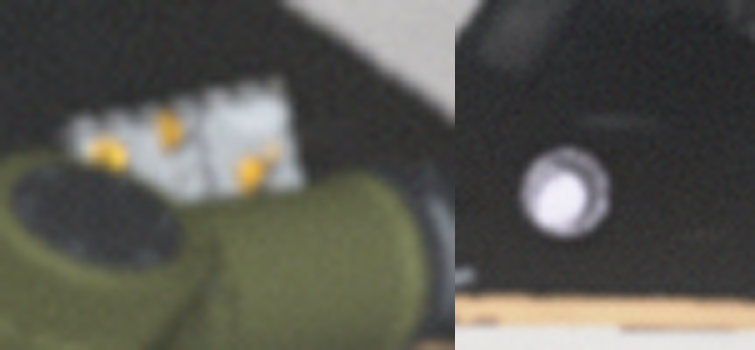

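The beaker stands empty at crop (563,193). Three nuts show in the tray, and the rest of it is hidden by the arm. Next I'll go above the handle.

```bash
python3 - <<'E'
from h import *
goto(([480,60,240],RT(-50,60)),([530.5,244.3,190],RT(-28.5,90)))
E
```

```text
row [94.4, 61.6, -175.1, -17.8, 17.7, -21.9]
row [245.1, 149.1, -268.1, -20.8, 44.9, -46.6]
```

>>> drive_tool(rows=[{"tx": 94, "ty": 62, "tz": -175, "rx": -18, "ry": 18, "rz": -22, "jaw": 0.42}, {"tx": 94, "ty": 62, "tz": -175, "rx": -18, "ry": 18, "rz": -22, "jaw": 0.42}, {"tx": 94, "ty": 62, "tz": -175, "rx": -18, "ry": 18, "rz": -22, "jaw": 0.42}, {"tx": 94, "ty": 62, "tz": -175, "rx": -18, "ry": 18, "rz": -22, "jaw": 0.42}, {"tx": 245, "ty": 149, "tz": -268, "rx": -21, "ry": 45, "rz": -46.5, "jaw": 0.42}, {"tx": 245, "ty": 149, "tz": -268, "rx": -21, "ry": 45, "rz": -46.5, "jaw": 0.42}, {"tx": 245, "ty": 149, "tz": -268, "rx": -21, "ry": 45, "rz": -46.5, "jaw": 0.42}, {"tx": 245, "ty": 149, "tz": -268, "rx": -21, "ry": 45, "rz": -46.5, "jaw": 0.42}, {"tx": 245, "ty": 149, "tz": -268, "rx": -21, "ry": 45, "rz": -46.5, "jaw": 0.42}, {"tx": 245, "ty": 149, "tz": -268, "rx": -21, "ry": 45, "rz": -46.5, "jaw": 0.42}, {"tx": 245, "ty": 149, "tz": -268, "rx": -21, "ry": 45, "rz": -46.5, "jaw": 0.42}])

```text
t: 17.12
tool_pos: [529.8, 242.9, 188.9]
ee_rot: [0.776, 3.044, 0.001]
ft_force: [0.2, 0.0, -0.4]
grip_width: 36.0
finger_force: 0.0
```

```bash
python3 - <<'E'
from h import *
print(cmd((245,149,-268,-21,45,-46.5)).round(2)[:3]); s=st(); print(R.from_rotvec(s["ee_rot"]).as_matrix().round(3))
Q=RT(-28.5,90); goto(([530.5,244.3,110],Q),([530.5,244.3,62],Q))
i=snapshot("top")["image"]; j=snapshot("side")["image"]
cv2.imwrite("pics/v1.png",np.hstack([cv2.resize(i[145:235,130:250],(400,300),interpolation=2),cv2.resize(j[90:205,190:290],(390,448)[:2],interpolation=2)[:300]]))
E
```

```text
[[-8.8000e-01  4.8000e-01  0.0000e+00  5.3038e+02]
 [ 4.8000e-01  8.8000e-01  0.0000e+00  2.4416e+02]
 [ 0.0000e+00  0.0000e+00 -1.0000e+00  1.9002e+02]]
{'t': 17.125, 'joint_pos': [-0.47, 0.487, -0.003, 1.7, 0.001, 0.954, 0.599], 'tool_pos': [529.805, 242.861, 188.868], 'ee_rot': [0.776, 3.044, 0.001], 'ft_force': [0.213, 0.05, -0.381], 'grip_width': 35.975, 'finger_force': 0.0}
[[-0.878  0.479  0.   ]
 [ 0.479  0.878  0.001]
 [-0.     0.001 -1.   ]]
row [-0.0, -0.1, 80.0, 0.2, -0.0, 0.0]
row [-0.0, -0.3, 128.0, 0.2, -0.0, 0.0]
```

View pics/v1.png

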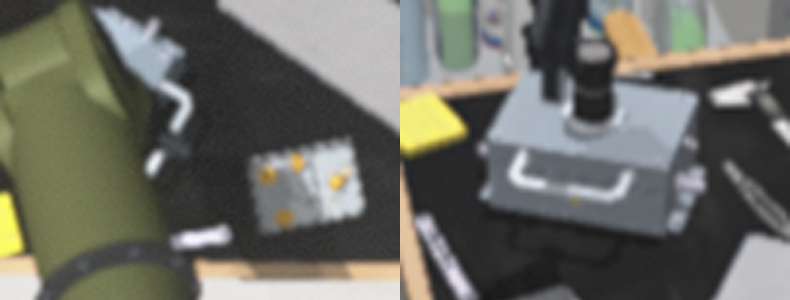

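All four nuts lie in the tray (top crop: (268,175), (297,160), (285,217) and (340,180)). The gripper is above the bar, so I'll go down and grip.

>>> drive_tool(rows=[{"tx": 0, "ty": 0, "tz": 40, "rx": 0, "ry": 0, "rz": 0, "jaw": 0.42}, {"tx": 0, "ty": 0, "tz": 80, "rx": 0, "ry": 0, "rz": 0, "jaw": 0.42}, {"tx": 0, "ty": 0, "tz": 97, "rx": 0, "ry": 0, "rz": 0, "jaw": 0.42}, {"tx": 0, "ty": 0, "tz": 114, "rx": 0, "ry": 0, "rz": 0, "jaw": 0.42}, {"tx": 0, "ty": 0, "tz": 128, "rx": 0, "ry": 0, "rz": 0, "jaw": 0.42}, {"tx": 0, "ty": 0, "tz": 128, "rx": 0, "ry": 0, "rz": 0, "jaw": 0.42}, {"tx": 0, "ty": 0, "tz": 128, "rx": 0, "ry": 0, "rz": 0, "jaw": 0.42}])

```text
t: 18.1
tool_pos: [530.9, 243.7, 61.5]
ee_rot: [0.775, 3.044, 0.004]
ft_force: [1.0, 0.5, 0.1]
grip_width: 35.7
finger_force: 0.0
```

```bash
python3 - <<'E'
from h import *
cmd((0,0,128,0,0,0)); st()
E
```

```text
{'t': 18.1, 'joint_pos': [-0.467, 0.643, -0.007, 1.831, 0.004, 0.666, 0.597], 'tool_pos': [530.931, 243.698, 61.486], 'ee_rot': [0.775, 3.044, 0.004], 'ft_force': [0.972, 0.496, 0.06], 'grip_width': 35.714, 'finger_force': 0.0}
```

No contact on the way down. Now I'll close.

>>> drive_tool(rows=[{"tx": 0, "ty": 0, "tz": 0, "rx": 0, "ry": 0, "rz": 0, "jaw": 0}, {"tx": 0, "ty": 0, "tz": 0, "rx": 0, "ry": 0, "rz": 0, "jaw": 0}, {"tx": 0, "ty": 0, "tz": 0, "rx": 0, "ry": 0, "rz": 0, "jaw": 0}, {"tx": 0, "ty": 0, "tz": 0, "rx": 0, "ry": 0, "rz": 0, "jaw": 0}, {"tx": 0, "ty": 0, "tz": 0, "rx": 0, "ry": 0, "rz": 0, "jaw": 0}])

```text
t: 18.73
tool_pos: [531.6, 244.9, 61.8]
ee_rot: [0.773, 3.043, 0.008]
ft_force: [1.7, 4.5, 3.4]
grip_width: 7.5
finger_force: 58.6
```

```bash
python3 - <<'E'
from h import *
s=st(); M=cmd(); print(M.round(1)[:3])
# arc: bar held at grip; y tool = +ex (back), z down
for a in np.radians([5,10,15,20,25,30,35,40,45,50,55,60,64.2]):
    f=lambda t:(165*np.cos(t)+14*np.sin(t)*-1, 165*np.sin(t)+14*np.cos(t))
    x,z=f(a); print(round(np.degrees(a),1),"ty",round(165-x,1),"tz",round(-(z-14),1))
E
```

```text
{'t': 18.725, 'joint_pos': [-0.467, 0.643, -0.008, 1.83, 0.003, 0.665, 0.597], 'tool_pos': [531.637, 244.879, 61.775], 'ee_rot': [0.773, 3.043, 0.008], 'ft_force': [1.671, 4.491, 3.403], 'grip_width': 7.546, 'finger_force': 58.607}
[[-9.000e-01  5.000e-01  0.000e+00  5.306e+02]
 [ 5.000e-01  9.000e-01  0.000e+00  2.446e+02]
 [ 0.000e+00  0.000e+00 -1.000e+00  6.200e+01]]
5.0 ty 1.8 tz -14.3
10.0 ty 4.9 tz -28.4
15.0 ty 9.2 tz -42.2
20.0 ty 14.7 tz -55.6
25.0 ty 21.4 tz -68.4
30.0 ty 29.1 tz -80.6
35.0 ty 37.9 tz -92.1
40.0 ty 47.6 tz -102.8
45.0 ty 58.2 tz -112.6
50.0 ty 69.7 tz -121.4
55.0 ty 81.8 tz -129.2
60.0 ty 94.6 tz -135.9
64.2 ty 105.8 tz -140.6
```

>>> drive_tool(rows=[{"tx": 0, "ty": 0, "tz": -5, "rx": 0, "ry": 0, "rz": 0, "jaw": 0}, {"tx": 0, "ty": 1, "tz": -10, "rx": 0, "ry": 0, "rz": 0, "jaw": 0}, {"tx": 0, "ty": 1.8, "tz": -14.3, "rx": 0, "ry": 0, "rz": 0, "jaw": 0}, {"tx": 0, "ty": 3.3, "tz": -21, "rx": 0, "ry": 0, "rz": 0, "jaw": 0}, {"tx": 0, "ty": 4.9, "tz": -28.4, "rx": 0, "ry": 0, "rz": 0, "jaw": 0}, {"tx": 0, "ty": 4.9, "tz": -28.4, "rx": 0, "ry": 0, "rz": 0, "jaw": 0}, {"tx": 0, "ty": 4.9, "tz": -28.4, "rx": 0, "ry": 0, "rz": 0, "jaw": 0}])

```text
t: 19.6
tool_pos: [533.8, 248.8, 89.2]
ee_rot: [0.774, 3.044, 0.006]
ft_force: [5.4, 4.3, -5.6]
grip_width: 7.5
finger_force: 58.4
```

```bash
cat > lid.py <<'E'
from h import *
def lid():
    a=np.radians(61.5); o=np.array([577.7,331.3]); ex=np.array([np.cos(a),np.sin(a)]); ey=np.array([-ex[1],ex[0]]); h=o+66*ex
    s=monitor.get_state(); d=(s["tool_pos"][:2]-h)@ex; z=s["tool_pos"][2]+5-52
    print("lid from grip", np.degrees(np.arctan2(z,-d)-np.arctan2(14,165)).round(1),"radius",np.hypot(d,z).round(1))
    for n in("side","top"):
        X=pts(snapshot(n)); x=(X[...,:2]-h)@ex; y=(X[...,:2]-h)@ey
        best=None; zz=X[...,2]-52
        for t in np.radians(np.arange(0,80,.5)):
            u=x*np.cos(t)-zz*np.sin(t); w=x*np.sin(t)+zz*np.cos(t)   # into lid frame
            k=((abs(w-28)<3)&(u>-120)&(u<-10)&(abs(y)<80)).sum()
            if best is None or k>best[0]: best=(k,np.degrees(t))
        print(n,"lid top plane",best)
E
python3 - <<'E'
from lid import *
cmd((0,4.9,-28.4,0,0,0)); st(); lid()
E
```

```text
{'t': 19.6, 'joint_pos': [-0.472, 0.61, -0.007, 1.796, 0.002, 0.732, 0.594], 'tool_pos': [533.78, 248.82, 89.239], 'ee_rot': [0.774, 3.044, 0.006], 'ft_force': [5.402, 4.257, -5.584], 'grip_width': 7.476, 'finger_force': 58.409}
lid from grip 10.0 radius 164.9
side lid top plane (np.int64(295), np.float64(10.5))
top lid top plane (np.int64(93), np.float64(9.5))
```

The lid follows the grip: 10° by the grip, 9.5-10.5° by the cameras. I'll continue along the arc.

>>> drive_tool(rows=[{"tx": 0, "ty": 2.1, "tz": -7, "rx": 0, "ry": 0, "rz": 0, "jaw": 0}, {"tx": 0, "ty": 4.3, "tz": -13.8, "rx": 0, "ry": 0, "rz": 0, "jaw": 0}, {"tx": 0, "ty": 7, "tz": -20.6, "rx": 0, "ry": 0, "rz": 0, "jaw": 0}, {"tx": 0, "ty": 9.8, "tz": -27.2, "rx": 0, "ry": 0, "rz": 0, "jaw": 0}, {"tx": 0, "ty": 13, "tz": -33.7, "rx": 0, "ry": 0, "rz": 0, "jaw": 0}, {"tx": 0, "ty": 16.5, "tz": -40, "rx": 0, "ry": 0, "rz": 0, "jaw": 0}, {"tx": 0, "ty": 20.2, "tz": -46.2, "rx": 0, "ry": 0, "rz": 0, "jaw": 0}, {"tx": 0, "ty": 24.2, "tz": -52.2, "rx": 0, "ry": 0, "rz": 0, "jaw": 0}, {"tx": 0, "ty": 28.5, "tz": -58, "rx": 0, "ry": 0, "rz": 0, "jaw": 0}, {"tx": 0, "ty": 33, "tz": -63.7, "rx": 0, "ry": 0, "rz": 0, "jaw": 0}, {"tx": 0, "ty": 33, "tz": -63.7, "rx": 0, "ry": 0, "rz": 0, "jaw": 0}])

```text
t: 21.08
tool_pos: [548.6, 276.0, 153.6]
ee_rot: [-0.775, -3.044, -0.002]
ft_force: [0.2, -3.2, -0.4]
grip_width: 7.5
finger_force: 58.6
```

```bash
python3 - <<'E'
from lid import *
cmd((0,33,-63.7,0,0,0)); st(); lid()
f=lambda t:np.array([165-(165*np.cos(t)-14*np.sin(t)), -(165*np.sin(t)+14*np.cos(t)-14)])
b=f(np.radians(35))
for a in [37.5,40,42.5,45,47.5,50,52.5,55,57.5,60,62,64.2]: print(a,(f(np.radians(a))-b).round(1))
E
```

```text
{'t': 21.075, 'joint_pos': [-0.504, 0.567, -0.002, 1.658, 0.0, 0.916, 0.566], 'tool_pos': [548.636, 275.993, 153.621], 'ee_rot': [-0.775, -3.044, -0.002], 'ft_force': [0.218, -3.179, -0.369], 'grip_width': 7.539, 'finger_force': 58.599}
lid from grip 34.8 radius 167.0
side lid top plane (np.int64(25), np.float64(35.5))
top lid top plane (np.int64(107), np.float64(34.0))
37.5 [ 4.7 -5.4]
40 [  9.7 -10.7]
42.5 [ 14.9 -15.7]
45 [ 20.4 -20.5]
47.5 [ 26. -25.]
50 [ 31.8 -29.3]
52.5 [ 37.8 -33.3]
55 [ 44.  -37.1]
57.5 [ 50.3 -40.6]
60 [ 56.8 -43.8]
62 [ 62.  -46.2]
64.2 [ 67.9 -48.5]
```

>>> drive_tool(rows=[{"tx": 0, "ty": 4.7, "tz": -5.4, "rx": 0, "ry": 0, "rz": 0, "jaw": 0}, {"tx": 0, "ty": 9.7, "tz": -10.7, "rx": 0, "ry": 0, "rz": 0, "jaw": 0}, {"tx": 0, "ty": 14.9, "tz": -15.7, "rx": 0, "ry": 0, "rz": 0, "jaw": 0}, {"tx": 0, "ty": 20.4, "tz": -20.5, "rx": 0, "ry": 0, "rz": 0, "jaw": 0}, {"tx": 0, "ty": 26, "tz": -25, "rx": 0, "ry": 0, "rz": 0, "jaw": 0}, {"tx": 0, "ty": 31.8, "tz": -29.3, "rx": 0, "ry": 0, "rz": 0, "jaw": 0}, {"tx": 0, "ty": 37.8, "tz": -33.3, "rx": 0, "ry": 0, "rz": 0, "jaw": 0}, {"tx": 0, "ty": 44, "tz": -37.1, "rx": 0, "ry": 0, "rz": 0, "jaw": 0}, {"tx": 0, "ty": 50.3, "tz": -40.6, "rx": 0, "ry": 0, "rz": 0, "jaw": 0}, {"tx": 0, "ty": 50.3, "tz": -40.6, "rx": 0, "ry": 0, "rz": 0, "jaw": 0}])

```text
t: 22.42
tool_pos: [573.0, 320.4, 196.7]
ee_rot: [0.775, 3.043, 0.004]
ft_force: [-4.9, -8.1, 14.8]
grip_width: 7.5
finger_force: 61.9
```

```bash
python3 - <<'E'
from lid import *
cmd((0,50.3,-40.6,0,0,0)); st(); lid()
E
```

```text
{'t': 22.425, 'joint_pos': [-0.546, 0.587, -0.0, 1.485, -0.001, 1.067, 0.526], 'tool_pos': [572.994, 320.418, 196.692], 'ee_rot': [0.775, 3.043, 0.004], 'ft_force': [-4.923, -8.144, 14.805], 'grip_width': 7.542, 'finger_force': 61.868}
lid from grip 57.7 radius 168.7
side lid top plane (np.int64(202), np.float64(50.5))
top lid top plane (np.int64(82), np.float64(57.5))
```

>>> drive_tool(rows=[{"tx": 0, "ty": 2.5, "tz": -3, "rx": 0, "ry": 0, "rz": 0, "jaw": 0}, {"tx": 0, "ty": 6, "tz": -5, "rx": 0, "ry": 0, "rz": 0, "jaw": 0}, {"tx": 0, "ty": 9.5, "tz": -6.8, "rx": 0, "ry": 0, "rz": 0, "jaw": 0}, {"tx": 0, "ty": 13, "tz": -8.5, "rx": 0, "ry": 0, "rz": 0, "jaw": 0}, {"tx": 0, "ty": 16, "tz": -9.7, "rx": 0, "ry": 0, "rz": 0, "jaw": 0}, {"tx": 0, "ty": 17, "tz": -10, "rx": 0, "ry": 0, "rz": 0, "jaw": 0}, {"tx": 0, "ty": 17, "tz": -10, "rx": 0, "ry": 0, "rz": 0, "jaw": 0}, {"tx": 0, "ty": 17, "tz": -10, "rx": 0, "ry": 0, "rz": 0, "jaw": 0}])

```text
t: 23.52
tool_pos: [580.9, 335.1, 204.7]
ee_rot: [0.775, 3.044, 0.002]
ft_force: [-2.2, -6.2, 7.1]
grip_width: 7.6
finger_force: 61.0
```

```bash
python3 - <<'E'
from lid import *
cmd((0,17,-10,0,0,0)); st(); lid()
i=snapshot("top")["image"]; j=snapshot("side")["image"]
cv2.imwrite("pics/w1.png",np.hstack([cv2.resize(i[130:235,110:250],(400,300),interpolation=2),cv2.resize(j[70:190,180:300],(400,400),interpolation=2)[:300]]))
# barrel: dark points above lid, lid-frame fit
a=np.radians(61.5); ex=np.array([np.cos(a),np.sin(a)]); ey=np.array([-ex[1],ex[0]]); h=np.array([577.7,331.3])+66*ex
for n in("side","top"):
    X=pts(snapshot(n)); x=(X[...,:2]-h)@ex; y=(X[...,:2]-h)@ey; z=X[...,2]-52
    for t in (58,60,62,64,66,68,70):
        t_=np.radians(t); u=x*np.cos(t_)-z*np.sin(t_); w=x*np.sin(t_)+z*np.cos(t_)
        print(n,t,"top",((abs(w-28)<2.5)&(u>-120)&(u<-8)&(abs(y)<80)).sum(),"front",((abs(u+126)<2.5)&(w>2)&(w<26)&(abs(y)<80)).sum(),"barrel end",((abs(w-102)<2.5)&(abs(u+66)<22)&(abs(y)<22)).sum())
E
```

```text
{'t': 23.525, 'joint_pos': [-0.559, 0.603, 0.0, 1.429, -0.001, 1.109, 0.513], 'tool_pos': [580.94, 335.098, 204.725], 'ee_rot': [0.775, 3.044, 0.002], 'ft_force': [-2.198, -6.199, 7.096], 'grip_width': 7.562, 'finger_force': 60.976}
lid from grip 64.0 radius 169.2
side lid top plane (np.int64(288), np.float64(58.00000000000001))
top lid top plane (np.int64(55), np.float64(64.0))
side 58 top 251 front 68 barrel end 15
side 60 top 198 front 103 barrel end 15
side 62 top 94 front 115 barrel end 6
side 64 top 26 front 117 barrel end 4
side 66 top 5 front 93 barrel end 3
side 68 top 2 front 64 barrel end 1
side 70 top 1 front 42 barrel end 0
top 58 top 1 front 22 barrel end 0
top 60 top 2 front 30 barrel end 0
top 62 top 9 front 41 barrel end 0
top 64 top 54 front 43 barrel end 0
top 66 top 38 front 46 barrel end 0
top 68 top 19 front 38 barrel end 0
top 70 top 12 front 30 barrel end 0
```

View pics/w1.png

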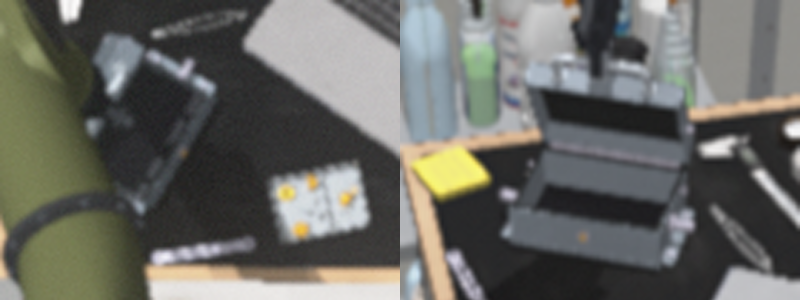

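The pictures show the lid standing open with the handle gripped, the four nuts in the tray at (287,192), (312,182), (300,230) and (348,197), and the stay in place. The grip, the lid's front face and the top camera all give about 64°. I'll settle and hand in.

>>> drive_tool(rows=[{"tx": 0, "ty": 0, "tz": 0, "rx": 0, "ry": 0, "rz": 0, "jaw": 0}, {"tx": 0, "ty": 0, "tz": 0, "rx": 0, "ry": 0, "rz": 0, "jaw": 0}, {"tx": 0, "ty": 0, "tz": 0, "rx": 0, "ry": 0, "rz": 0, "jaw": 0}, {"tx": 0, "ty": 0, "tz": 0, "rx": 0, "ry": 0, "rz": 0, "jaw": 0}])

```text
t: 24.32
tool_pos: [581.0, 335.0, 204.7]
ee_rot: [0.775, 3.044, 0.002]
ft_force: [-0.8, -4.9, 6.4]
grip_width: 7.9
finger_force: 61.0
```

```bash
python3 - <<'E'
from lid import *
st(); lid()
X=pts(snapshot("side")); m=(np.hypot(X[...,0]-480,X[...,1]+236)<50)&(X[...,2]>62)&(X[...,2]<80); print("rim",X[m].mean(0).round())
print(bot.close_job())
E
```

```text
{'t': 24.325, 'joint_pos': [-0.559, 0.603, 0.0, 1.429, -0.001, 1.108, 0.513], 'tool_pos': [580.959, 335.027, 204.719], 'ee_rot': [0.775, 3.044, 0.002], 'ft_force': [-0.829, -4.942, 6.373], 'grip_width': 7.891, 'finger_force': 60.976}
lid from grip 64.0 radius 169.2
side lid top plane (np.int64(293), np.float64(58.5))
top lid top plane (np.int64(50), np.float64(63.0))
rim [ 478. -235.   68.]
the job is handed in; nothing more can be done
None
```

I handed the job in at about 24 s: the four nuts are in the tray, the empty beaker stands upright on the bench (about 55 mm from where it started), and the gripper is holding the lid still by its handle at about 64°, its balance point; no verdict came back.

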